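# Index the weld turntable and aim the work lamp

### The job

Set up the next seam: turn the weld turntable by one of its upright handles until the long yellow mark on its rim clicks in at the red pointer (its third stop, 120 degrees), without running on towards the stop after it. Also swivel the yellow work lamp so that it faces the middle of the turntable, and tip its face down to 30 degrees below level. Leave the other things on the bench where they are.

Things in the scene. Friction and masses are not known exactly. Their poses are not given: they have to be found in the camera images.
- turntable (a joint): turn of the 200 diameter aluminium disc on its blue 200 x 200 fixed base; grows counter-clockwise from above. Sprung detents at 0, 60, 120, 180 degrees (2.094 rad is the third), about 5 N at a handle to leave one. At 120 the long yellow rim mark is at the red pointer; short black marks: the other stops. A rusty tube corner on the disc reaches 104 above the bench
- table_centre (a point): middle of the disc, on its axis, at the height of its top face (75 above the bench); the axes are those of the fixed base and do not turn with the disc
- pointer (a point): tip of the fixed red pointer at the disc's rim, 74 above the bench
- post_a (a point): grip point of the black upright handle on the disc: round, 18 diameter, 85 mm from the disc's axis, free between 90 and 145 above the bench; this point is 130 above the bench, on the handle's axis. Turns with the disc
- post_b (a point): the same on the orange handle, on the far side of the disc from the black one (180 degrees round)
- lamp_swivel (a joint): turn of the lamp's yoke on its black 130 x 130 fixed foot about an upright axis; grows counter-clockwise seen from above, stays where left (0.15 N m friction), range -0.8 to 2.3 rad
- lamp_tilt (a joint): tilt of the lamp's head in the yoke about a level axis 115 above the bench; 0 = face level, positive = face tipped down, so 30 degrees below level is 0.524 rad; stays where left (0.25 N m friction), range -0.9 to 1.1 rad
- lamp_pivot (a point): where the lamp's tilt axis crosses its swivel axis, 115 above the bench; turns with the yoke (not with the tilt): its -x axis is the way the lamp faces, y lies along the tilt axis, z up. The yoke is 190 wide
- lamp_handle (a point): middle of the carrying bar above the head: round, 14 diameter, 110 clear length along y, 100 from the tilt axis, 45 above the top of the head (164 wide, 110 tall, 36 deep). Turns with the head; -x is the way the face looks, so at tilt t the bar is 100 sin t in front of the pivot and 100 cos t above it
- spray_can: white and red spray can, standing, 60 diameter, 160 tall; origin under its centre (mm); a bystander, leave it
- rod_tin: green and steel round tin, standing, 68 diameter, 120 tall; origin under its centre (mm); a bystander, leave it
- pipe_stub: rusty round pipe standing on end, 50 diameter, 150 tall; origin under its centre (mm); a bystander, leave it
- hammer: hammer lying flat, 200 long; origin under its middle, x along the handle towards the head (mm); a bystander, leave it
- wire_brush: brush lying flat, 180 long; origin under its middle, x along it (mm); a bystander, leave it
- tube_offcut: rusty square-tube offcut lying flat, 150 x 30 x 30; origin under its middle, x along it (mm); a bystander, leave it
- magnet_square: red triangular welding magnet lying flat, about 90 x 70 x 16; origin under the middle of its long leg (mm); a bystander, leave it
- disc_stack: small black stack of grinding discs, 115 diameter, 18 high; origin under its centre (mm); a bystander, leave it

How it is judged:
At the end, for the whole second after the job is handed in: The turntable rests in its third detent (120 degrees, within 3.4 degrees); the way the lamp faces, seen from above, passes within 35 mm of the middle of the turntable; the lamp's tilt is 30 degrees down, within 7 degrees (value of joint turntable between 2.034 and 2.154 rad and velocity of joint turntable between -0.05 and 0.05 rad/s and value of joint lamp_tilt between 0.404 and 0.644 rad and y of table_centre in the frame of lamp_pivot between -0.035 and 0.035 m and x of table_centre in the frame of lamp_pivot below -0.1 m); the robot touches nothing.
It fails at once if the turntable is run past its third stop, more than halfway to the fourth (150 degrees) (value of joint turntable above 2.618 rad).
It fails at once if a bystander (spray can, rod tin, pipe stub, hammer, wire brush, tube offcut, magnet square, disc stack) is moved more than 30 mm (distance of any of spray_can, rod_tin, pipe_stub, hammer, wire_brush, tube_offcut, magnet_square, disc_stack from where it was at the start of the episode above 0.03 m).
It also fails if it takes over 51 s, if anything falls off the work surface, if the arm or the gripper's body presses on something with over 40 N, if the wrist force passes 120 N, or if a joint passes its speed limit or range.

### The arm

A 6-joint arm with a two-finger parallel gripper is mounted at the origin on the work surface. World frame = base frame: x ahead of the robot, y to its left, z up, the work surface at z = 0. Lengths are in m, angles in rad, forces in N, time in s.
With the tool pointing down it reaches from about 0.25 to 0.85 m from the base axis. Payload 12.5 kg.
Tool frame: the origin (TCP) lies midway between the tips of the shut fingers; the grasp point (between the pads) lies 19 mm behind it (ctrl.grip_point_offset is the distance from the TCP to the grasp point, in m); z points along the fingers, y is the line along which they close (so a half turn about z gives the same grasp; the last joint's range is limited). The gripper opens to 93 mm and grips with 3 to 60 N. Pads are 15 mm wide; open, the fingers measure 128 mm over their backs; the gripper's body (75 mm by 188 mm) begins 65 mm behind the grasp point.
Start: joints at [-1.389, 0.351, 1.652, -0, 1.139, -0.085], TCP at [0.145, -0.531, 0.219] pointing down, gripper open.
Joint ranges: [-2.75, 2.75], [-0.79, 2.1], [0.01, 2.65], [-1.57, 4.71], [0.07, 3.14], [-2.87, 2.87]. Speed limits (rad/s): [2.22, 2.22, 2.79, 3.14, 3.14, 3.14].

### API

Orientations are given as a unit quaternion [x, y, z, w].
In Python, from rig import ctrl, eyes gives the robot as it stands.
- The arm moves only by the tool arm_command, never from a script. Its argument "steps" is one flat list of numbers, 7 for each row, row after row: the shift along the tool's x, y, z as a fraction of full scale, then the turn, a rotation vector about the tool's x, y, z as a fraction of full scale, then the opening, from -1 (shut) to 1 (fully open). In form: [x, y, z, wx, wy, wz, fingers, x, y, z, wx, wy, wz, fingers, ...]. A call has 1 to 12 rows; each row shifts and turns the commanded pose from where the row before left it, along the tool's axes as they then stand; what a row does not reach is not made up. Full scale, the value 1, is 30 mm for a shift and 8 degrees for a turn. A row lasts 1/10 s, in which the tool goes at most 50 mm and 8.59 degrees, less where a joint would pass 70% of its speed; a pose out of reach is approached as far as the arm can. A call with a number of a shift or a turn outside -1 to 1 is refused whole. A call with a gripper value outside its range is refused whole. The fingers move at their own pace and stop on an object; "newtons" is the grip in N (left out, the last holds). Time passes only in rows, so rows that do not move let the fingers close. It gives the time, the measured TCP pose, the force, the opening and the grip force at its end, in the units of the state.
- ctrl.observe(): the state, without advancing time (a new reading comes with each control period).
- eyes.capture(name): name is "scene" or "top" or "wrist"; returns the picture (384x512x3 uint8, red, green, blue); there is no depth.
- eyes.get_calibration(name): a dict with "vfov" (degrees; the focal length in pixels is half the picture's height over the tangent of half this angle, whatever the lens; pixels are square), "cx", "cy" (the principal point, pixels), "rvec" (rotation vector, rad) and "tvec" (3), from world to camera coordinates, as OpenCV has them. Camera axes: x right, y down, z forward; pixel columns grow to the right and rows downward; lengths in m; the calibration is good to about 2 mm. A picture is of the moment at which its call begins: read the wrist's pose just before it. get_calibration takes no time and is no camera call; for the wrist camera it gives the pose at the moment of the call.
- ctrl.finish_job(): hands the job in; it is judged then, once.
The state is a dict: "t": time; "qpos": joint angles; "joint_vel": joint speeds; "tau": joint torques, N m; "tcp_pos": TCP position; "tcp_rot": TCP orientation; "ft_force": force on the tool from outside, world axes, zero at the start; "wrist_torque": the same for the moment, N m; "opening": finger opening in m; "grip_force": force on a finger pad.
Only numpy, scipy, OpenCV 4.12 (cv2) and the standard library are available. Lean on these libraries where they do the work, as an engineer would, in place of code of your own. Each camera call takes 0.05 s, during which the arm holds its last target. There are 200 camera calls.

## Working session

There is one attempt and no reset: what is moved stays moved. The work goes in short steps, Python scripts to look and compute and a tool call to move; the robot and the scene stay as the last step left them, time stands still between calls to the robot, and variables do not carry over. Pictures are saved under pics/ and viewed, at most 12 in all, crops included, and the job is handed in when it is done.

Besides the shell and the picture viewer there is one more tool, called after "Request:" by a JSON object that holds its "fn" and its "kwargs", one argument or row to a line. arm_command: Moves the arm, as the interface text tells. Its arguments: {"type":"object","properties":{"steps":{"type":"array"},"newtons":{"type":"number"}},"required":["steps"]}

```bash
mkdir -p pics; ls
cat > h.py <<'E'
import numpy as np, cv2
from rig import ctrl, eyes
from scipy.spatial.transform import Rotation as R
def cal(n):
    c=eyes.get_calibration(n); f=192/np.tan(np.radians(c['vfov'])/2)
    K=np.array([[f,0,c['cx']],[0,f,c['cy']],[0,0,1]]); Rm=R.from_rotvec(np.ravel(c['rvec'])).as_matrix()
    return K,Rm,np.ravel(c['tvec'])
def ray(n,u,v,z,C=None):
    K,Rm,t=C or cal(n); d=Rm.T@np.linalg.inv(K)@[u,v,1]; o=-Rm.T@t
    return o+d*(z-o[2])/d[2]
def proj(n,P,C=None):
    K,Rm,t=C or cal(n); p=K@(Rm@np.array(P)+t); return p[:2]/p[2]
def snap(n,fn,crop=None,s=1):
    im=eyes.capture(n); cv2.imwrite('pics/raw_'+fn,im[:,:,::-1])
    if crop: x,y,w,h=crop; im=im[y:y+h,x:x+w]
    cv2.imwrite('pics/'+fn,cv2.resize(im,None,fx=s,fy=s,interpolation=cv2.INTER_CUBIC)[:,:,::-1])
E
python3 - <<'E'
from h import *
snap('top','top0.png',None,1.56); snap('scene','scene0.png',None,1.56)
for n in('top','scene'):
    K,Rm,t=cal(n); print(n,K[0,0],-Rm.T@t,Rm[2]); print(eyes.get_calibration(n))
print(ctrl.observe())
E
```

```text
pics
top 481.45614483104606 [ 0.46989603 -0.00915935  1.45460408] [ 0.07972914  0.02442711 -0.99651723]
{'vfov': 43.48325962894737, 'cx': 250.57912793161466, 'cy': 192.4055346925951, 'rvec': array([ 2.1548731 , -2.18248869,  0.0593505 ]), 'tvec': array([0.03335582, 0.5840058 , 1.41229735])}
scene 348.1377896775004 [1.29162834 0.00524662 0.92827829] [-6.94309514e-01 -3.72138111e-04 -7.19676427e-01]
{'vfov': 57.75397818907, 'cx': 255.44255434354986, 'cy': 185.88468387648186, 'rvec': array([ 1.74481898,  1.79224982, -0.70484852]), 'tvec': array([ 0.00293782, -0.28506506,  1.5648518 ])}
{'t': 0.1, 'qpos': array([-1.38860061e+00,  3.51147649e-01,  1.65237841e+00, -1.15783916e-05,
        1.13911292e+00, -8.45932736e-02]), 'joint_vel': array([ 0.00188777, -0.00108138, -0.00134361,  0.00018908,  0.00118383,
        0.00081267]), 'tau': array([ 7.55934925e-04, -4.98028278e+01, -2.85703415e+01,  7.00150291e-02,
        2.39034503e-02, -7.36584639e-05]), 'tcp_pos': array([ 0.14496614, -0.53021658,  0.21816731]), 'tcp_rot': array([ 9.91115681e-01,  1.33001626e-01, -3.07716456e-05, -5.22287824e-04]), 'ft_force': array([-0.56269495,  1.44119725, -0.58179545]), 'wrist_torque': array([ 0.06983421, -0.03812598, -0.00138671]), 'grip_force': 0.0, 'opening': 0.09270428730326905}
```

View pics/top0.png

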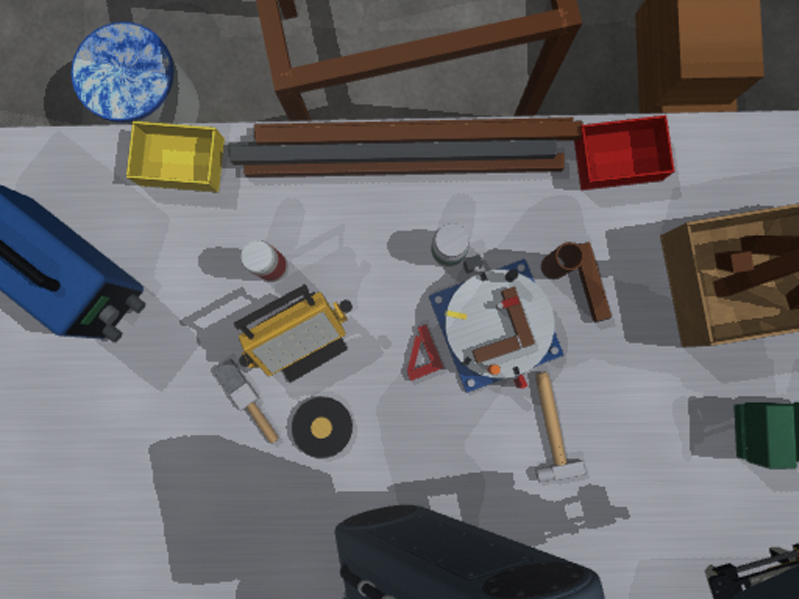

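View pics/scene0.png

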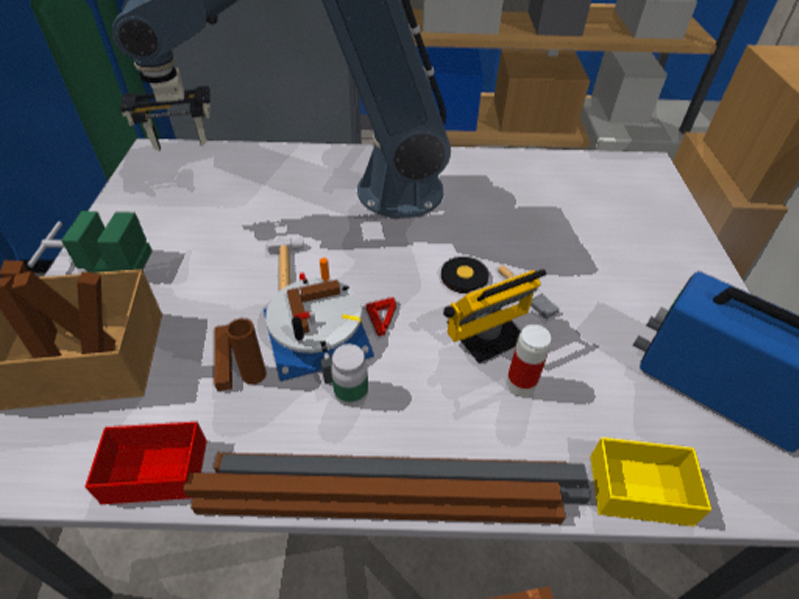

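The overview shows the turntable near 0 (yellow mark at (457,315), pointer at (521,381)) and the lamp at about (293,335), facing the robot and tipped up. I'll zoom in on both for accuracy.

Run:
```python
import cv2,numpy as np
t=cv2.imread('pics/raw_top0.png'); s=cv2.imread('pics/raw_scene0.png')
a=cv2.resize(t[160:256,260:388],None,fx=6,fy=6,interpolation=cv2.INTER_CUBIC); cv2.imwrite('pics/c1.png',a)
a=cv2.resize(t[160:256,130:258],None,fx=6,fy=6,interpolation=cv2.INTER_CUBIC); cv2.imwrite('pics/c2.png',a)
```

```text
(no output)
```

View pics/c1.png

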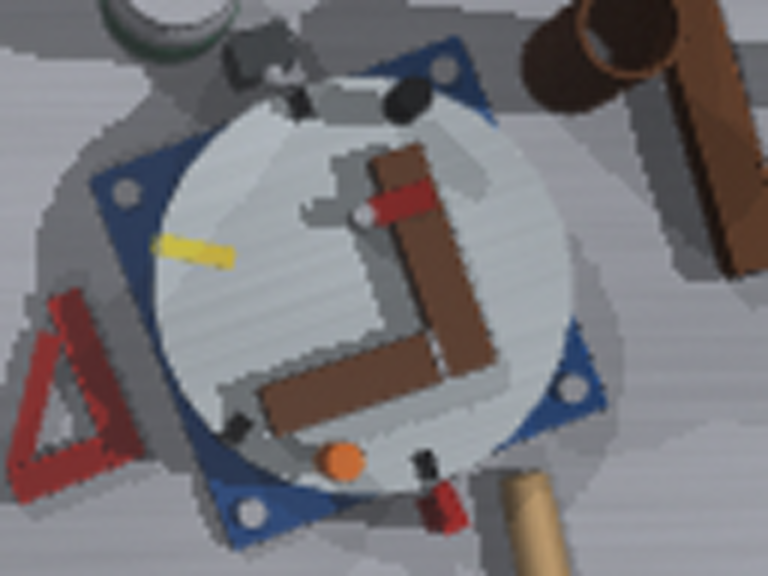

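View pics/c2.png

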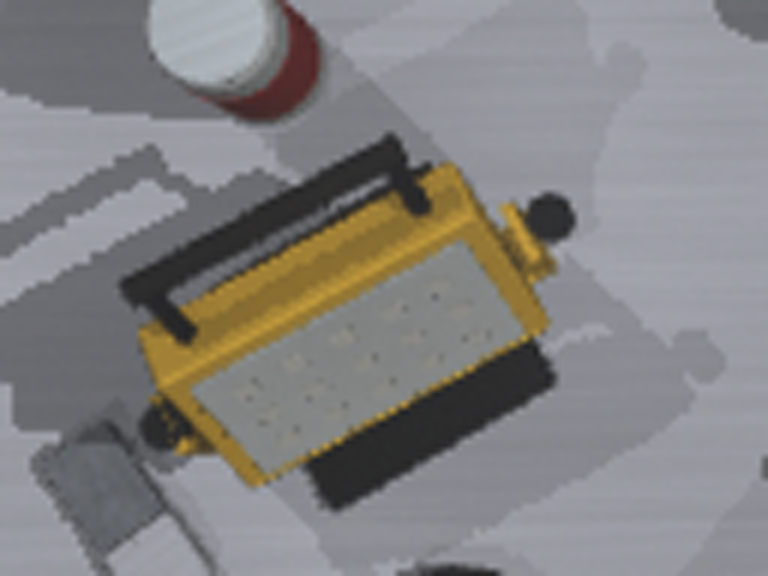

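Turntable crop: disc centre (365,284), orange post top (343,460), black post top near (412,95), pointer (437,487), screws (126,193),(445,70),(573,387),(251,513). Lamp crop: knobs at (549,217) and (160,425), bar ends (390,145) and (128,288).

```bash
cat > m.py <<'E'
from h import *
C=cal('top')
W=lambda x,y,z,ox=260:ray('top',ox+(x-2.5)/6,160+(y-2.5)/6,z,C)
c=W(365,284,.075); print('centre',c)
for n,p in dict(orange=(343,460,.145),black=(412,95,.145),ptr=(440,482,.074),yel=(160,246,.075)).items():
    w=W(*p); d=(w-c)[:2]; print(n,w,np.hypot(*d),np.degrees(np.arctan2(d[1],d[0])))
print('screws',np.mean([W(*p,.06) for p in((126,193),(445,70),(573,387),(251,513))],0))
k1,k2=W(549,217,.115,130),W(160,425,.115,130); p=(k1+k2)/2; a=k2-k1
print('pivot',p,np.linalg.norm(a),'face',np.degrees(np.arctan2(a[1],a[0]))+90,'target',np.degrees(np.arctan2(*(c-p)[1::-1])),np.hypot(*(c-p)[:2]))
for z in (.17,.18,.19,.2,.21):
    b1,b2=W(390,145,z,130),W(128,288,z,130); m=(b1+b2)/2; r=np.hypot(*(m-p)[:2]); print(z,m,r,np.hypot(r,z-.115),np.linalg.norm(b1-b2))
print('can',W(214,22,.16,130),'foot',W(335,508,.02,130),W(553,378,.02,130))
print('tin',ray('top',452/1.56,243/1.56,.12,C),'pipe',W(628,20,.15),'hammerhead?',ray('top',240/1.56,380/1.56,.02,C),'discs',ray('top',321/1.56,427/1.56,.018,C))
E
python3 m.py
```

```text
centre [ 0.53592791 -0.17449942  0.075     ]
orange [ 0.45344678 -0.15440281  0.145     ] 0.084894119721125 166.30663741957966
black [ 0.6182185  -0.18938474  0.145     ] 0.08362603264742344 -10.253204190041888
ptr [ 0.4416518  -0.20785363  0.074     ] 0.1000024447130915 -160.51658829233764
yel [ 0.55535715 -0.07732959  0.075     ] 0.09909324799262316 78.69274797638536
screws [ 0.53388331 -0.16830659  0.06      ]
pivot [0.5216002  0.19713513 0.115     ] 0.20485788945770125 face 207.45922452889067 target -87.79215669377557 0.37191063488523224
0.17 [0.56678592 0.2315696  0.17      ] 0.056810931630085715 0.07907263719314207 0.1333875971015096
0.18 [0.56603168 0.22969565 0.18      ] 0.055084876018888035 0.08520178147208111 0.13234924139936313
0.19 [0.56527744 0.22782169 0.19      ] 0.05337945619617249 0.09205632158520727 0.13131088569721658
0.2 [0.5645232  0.22594774 0.2       ] 0.05169671446065798 0.09948643267313792 0.1302725299950701
0.21 [0.56376896 0.22407378 0.21      ] 0.05003893876471957 0.10737269388768893 0.12923417429292353
can [0.656331   0.25411412 0.16      ] foot [0.43263193 0.22171546 0.02      ] [0.49565415 0.11298874 0.02      ]
tin [ 0.67780711 -0.08705335  0.12      ] pipe [ 0.65037048 -0.28693048  0.15      ] hammerhead? [0.43562941 0.31614748 0.02      ] discs [0.34510863 0.16162119 0.018     ]
```

```bash
cat > plan.py <<'E'
from h import *
# tool held pointing down; yaw = heading of tool y (deg); rows as the move call takes them
def yaw_of(q): y=R.from_quat(q).apply([0,1,0]); return np.degrees(np.arctan2(y[1],y[0]))
def plan(way,grip,start=None):
    """way: list of (x,y,z,yaw) one per row"""
    s=ctrl.observe(); p,q=(start if start else (s['tcp_pos'],s['tcp_rot'])); p=np.array(p); r=R.from_quat(q)
    out=[]
    for x,y,z,yw in way:
        yr=np.radians(yw); Y=np.array([np.cos(yr),np.sin(yr),0]); Z=np.array([0,0,-1.]); T=R.from_matrix(np.c_[np.cross(Y,Z),Y,Z])
        a=np.round(r.inv().apply(np.array([x,y,z])-p)/.03,2); w=np.round(np.degrees((r.inv()*T).as_rotvec())/8,2)
        if max(abs(a).max(),abs(w).max())>1: print('OVER',a,w)
        p=p+r.apply(a*.03); r=r*R.from_rotvec(np.radians(w*8)); out+=[*a,*w,grip]
    for i in range(0,len(out),84): print('['+','.join(f'{v:g}' if v else '0' for v in out[i:i+84])+']')
    return p,r.as_quat()
def line(p0,p1,n): return [tuple(np.array(p0)+(np.array(p1)-p0)*k/n) for k in range(1,n+1)]
def here(): s=ctrl.observe(); return np.r_[s['tcp_pos'],yaw_of(s['tcp_rot'])]
cen=np.array([.5355,-.173]); piv=np.array([.5216,.1971])
def arc(a0,a1,z,y0,y1,n,r=.085):
    return [(*(cen+r*np.array([np.cos(np.radians(a)),np.sin(np.radians(a))])),z,y) for a,y in zip(np.linspace(a0,a1,n+1)[1:],np.linspace(y0,y1,n+1)[1:])]
E
python3 - <<'E'
from plan import *
h=here(); print(h)
g=(.4535,-.1545,.2,-80)
w=line(h,g,18)+line(g,(*g[:2],.114,-80),6)
print(plan(w,.1))
E
```

```text
[  0.14496614  -0.53021658   0.21816731 -74.71383666]
[0.73,-0.52,0.03,-0.01,0,0.04,0.1,0.74,-0.53,0.04,0,0,0.03,0.1,0.73,-0.52,0.03,0,0,0.04,0.1,0.72,-0.53,0.03,0,0,0.04,0.1,0.73,-0.54,0.04,0,0,0.03,0.1,0.72,-0.54,0.03,0,0,0.04,0.1,0.72,-0.54,0.04,0,0,0.04,0.1,0.71,-0.55,0.03,0,0,0.03,0.1,0.71,-0.55,0.03,0,0,0.04,0.1,0.71,-0.55,0.04,0,0,0.04,0.1,0.71,-0.56,0.03,0,0,0.03,0.1,0.7,-0.56,0.03,0,0,0.04,0.1]
[0.71,-0.57,0.04,0,0,0.04,0.1,0.69,-0.56,0.03,0,0,0.03,0.1,0.7,-0.58,0.03,0,0,0.04,0.1,0.69,-0.57,0.04,0,0,0.04,0.1,0.69,-0.58,0.03,0,0,0.03,0.1,0.69,-0.58,0.03,0,0,0.04,0.1,0,0,0.48,0,0,0,0.1,0,0,0.48,0,0,0,0.1,0,0,0.48,0,0,0,0.1,0,0,0.48,0,0,0,0.1,0,0,0.47,0,0,0,0.1,0,0,0.48,0,0,0,0.1]
(array([ 0.45359469, -0.15458671,  0.11401943]), array([9.96189997e-01, 8.72092750e-02, 6.79099913e-05, 1.66946445e-04]))
```

Request:
{"fn": "arm_command", "kwargs": {
  "steps": [0.73, -0.52, 0.03, 0, 0, 0.04, 0.1, 0.74, -0.53, 0.04, 0, 0, 0.03, 0.1, 0.73, -0.52, 0.03, 0, 0, 0.04, 0.1, 0.72, -0.53, 0.03, 0, 0, 0.04, 0.1, 0.73, -0.54, 0.04, 0, 0, 0.03, 0.1, 0.72, -0.54, 0.03, 0, 0, 0.04, 0.1, 0.72, -0.54, 0.04, 0, 0, 0.04, 0.1, 0.71, -0.55, 0.03, 0, 0, 0.03, 0.1, 0.71, -0.55, 0.03, 0, 0, 0.04, 0.1, 0.71, -0.55, 0.04, 0, 0, 0.04, 0.1, 0.71, -0.56, 0.03, 0, 0, 0.03, 0.1, 0.7, -0.56, 0.03, 0, 0, 0.04, 0.1]
}}

```text
t: 1.3
tcp_pos: [0.3511, -0.2791, 0.2065]
tcp_rot: [0.995, 0.102, -0.0, -0.0]
ft_force: [0.6, -0.6, -0.3]
opening: 0.0508
grip_force: 0.0
```

Request:
{"fn": "arm_command", "kwargs": {
  "steps": [0.71, -0.57, 0.04, 0, 0, 0.04, 0.1, 0.69, -0.56, 0.03, 0, 0, 0.03, 0.1, 0.7, -0.58, 0.03, 0, 0, 0.04, 0.1, 0.69, -0.57, 0.04, 0, 0, 0.04, 0.1, 0.69, -0.58, 0.03, 0, 0, 0.03, 0.1, 0.69, -0.58, 0.03, 0, 0, 0.04, 0.1, 0, 0, 0, 0, 0, 0, 0.1, 0, 0, 0, 0, 0, 0, 0.1]
}}

```text
t: 2.1
tcp_pos: [0.4534, -0.1546, 0.2003]
tcp_rot: [0.996, 0.088, -0.0, -0.0]
ft_force: [-0.2, 0.1, 0.3]
opening: 0.0514
grip_force: 0.0
```

Run:
```python
from plan import *
h=here(); print(h,ctrl.observe()['opening'])
im=eyes.capture('wrist'); C=cal('wrist')
for P in [(.4535,-.1545,.145),(.4535,-.1545,.09),(*cen,.075)]: 
    u=proj('wrist',P,C); print(u); cv2.circle(im,tuple(int(v) for v in u),3,(0,255,255),1)
cv2.imwrite('pics/w1.png',cv2.resize(im,None,fx=1.5,fy=1.5)[:,:,::-1])
print(plan(line(h,(.4535,-.1545,.114,-80),4),.1))
```

```text
[  0.45343679  -0.15464315   0.20032392 -79.91775252] 0.051425725632195045
[261.23343581 209.34927183]
[260.96561042 192.70442979]
[294.48080043 111.42918834]
[0.01,-0.01,0.72,0,0,0,0.1,0,-0.01,0.72,0,0,0,0.1,0,0,0.72,0,0,0,0.1,0,0,0.72,0,0,0,0.1]
(array([ 0.45336892, -0.15443266,  0.11403146]), array([ 9.96173266e-01,  8.73997924e-02, -3.12001826e-04, -6.07190459e-05]))
```

View pics/w1.png

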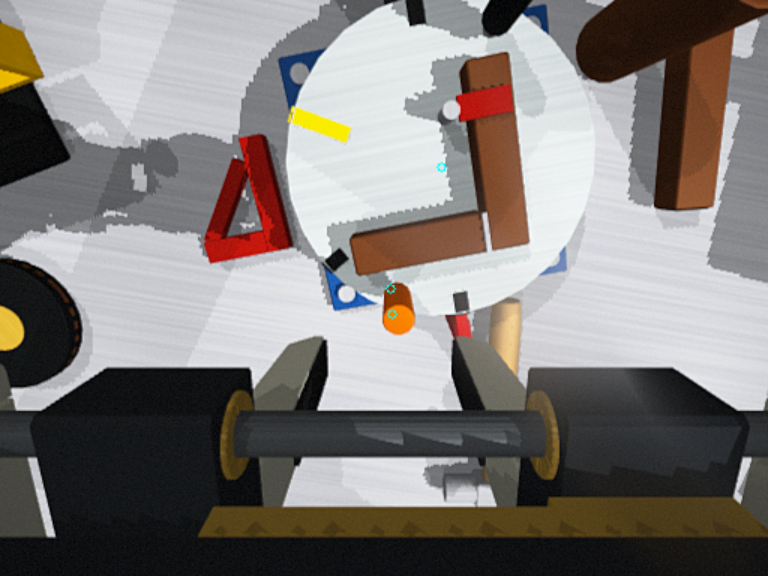

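The orange post top is at (398,320) in the view, centred between the fingers and 3 mm from my prediction. The clearance is good, so I'll descend and grip.

Request:
{"fn": "arm_command", "kwargs": {
  "steps": [-0.05, 0.03, 0.72, 0, 0, 0, 0.1, 0, 0, 0.72, 0, 0, 0, 0.1, 0, 0, 0.72, 0, 0, 0, 0.1, 0, 0, 0.72, 0, 0, 0, 0.1, 0, 0, 0, 0, 0, 0, -1, 0, 0, 0, 0, 0, 0, -1, 0, 0, 0, 0, 0, 0, -1, 0, 0, 0, 0, 0, 0, -1, 0, 0, 0, 0, 0, 0, -1],
  "newtons": 25
}}

```text
t: 3.05
tcp_pos: [0.4531, -0.1564, 0.1152]
tcp_rot: [0.996, 0.087, 0.001, 0.001]
ft_force: [0.1, -1.9, 5.6]
opening: 0.0179
grip_force: 25.0
```

Run:
```python
from plan import *
h=here(); s=ctrl.observe(); print(h,s['opening'],s['grip_force'],s['ft_force'])
d=h[:2]-cen; a0=np.degrees(np.arctan2(d[1],d[0])); r=np.hypot(*d); print(a0,r)
plan(arc(a0,a0+122,.114,-80,10,24,r),-1)
```

```text
[  0.45306487  -0.15640745   0.11515847 -79.99999603] 0.017876806009928674 25.00637412071228 [ 0.08473459 -1.86805307  5.6018998 ]
168.6195656180883 0.0840884291899366
[-0.08,0.24,0.04,0.01,-0.01,-0.47,-1,-0.07,0.23,0,0,0,-0.47,-1,-0.07,0.24,0,0,0,-0.47,-1,-0.07,0.24,0,0,0,-0.46,-1,-0.06,0.24,0,0,0,-0.47,-1,-0.05,0.25,0,0,0,-0.47,-1,-0.04,0.24,0,0,0,-0.47,-1,-0.05,0.25,0,0,0,-0.47,-1,-0.03,0.24,0,0,0,-0.47,-1,-0.03,0.25,0,0,0,-0.47,-1,-0.02,0.25,0,0,0,-0.47,-1,-0.02,0.24,0,0,0,-0.46,-1]
[-0.01,0.25,0,0,0,-0.47,-1,-0.01,0.25,0,0,0,-0.47,-1,0,0.25,0,0,0,-0.47,-1,0,0.25,0,0,0,-0.47,-1,0.01,0.25,0,0,0,-0.47,-1,0.02,0.24,0,0,0,-0.47,-1,0.02,0.25,0,0,0,-0.47,-1,0.03,0.25,0,0,0,-0.46,-1,0.04,0.24,0,0,0,-0.47,-1,0.03,0.25,0,0,0,-0.47,-1,0.05,0.24,0,0,0,-0.47,-1,0.05,0.25,0,0,0,-0.47,-1]
```

Request:
{"fn": "arm_command", "kwargs": {
  "steps": [-0.08, 0.24, 0, 0, 0, -0.47, -1, -0.07, 0.23, 0, 0, 0, -0.47, -1, -0.07, 0.24, 0, 0, 0, -0.47, -1, -0.07, 0.24, 0, 0, 0, -0.46, -1, -0.06, 0.24, 0, 0, 0, -0.47, -1, -0.05, 0.25, 0, 0, 0, -0.47, -1, -0.04, 0.24, 0, 0, 0, -0.47, -1, -0.05, 0.25, 0, 0, 0, -0.47, -1, -0.03, 0.24, 0, 0, 0, -0.47, -1, -0.03, 0.25, 0, 0, 0, -0.47, -1, -0.02, 0.25, 0, 0, 0, -0.47, -1, -0.02, 0.24, 0, 0, 0, -0.46, -1]
}}

```text
t: 4.25
tcp_pos: [0.4802, -0.2371, 0.1151]
tcp_rot: [0.886, 0.463, -0.0, 0.0]
ft_force: [-4.8, 0.8, 9.2]
opening: 0.0174
grip_force: 25.0
```

Run:
```python
from plan import *
h=here(); s=ctrl.observe(); print(h,s['opening'],s['grip_force'],s['ft_force'])
d=h[:2]-cen; a0=np.degrees(np.arctan2(d[1],d[0])); r=np.hypot(*d); print(a0,r)
```

```text
[  0.4802244   -0.23712761   0.11513633 -34.84502296] 0.017400269593225947 25.00159353017807 [-4.84395999  0.81854747  9.1699114 ]
-130.76011076358895 0.08466252329663883
```

Small forces and on the arc (60° done). Continuing.

Request:
{"fn": "arm_command", "kwargs": {
  "steps": [-0.01, 0.25, 0, 0, 0, -0.47, -1, -0.01, 0.25, 0, 0, 0, -0.47, -1, 0, 0.25, 0, 0, 0, -0.47, -1, 0, 0.25, 0, 0, 0, -0.47, -1, 0.01, 0.25, 0, 0, 0, -0.47, -1, 0.02, 0.24, 0, 0, 0, -0.47, -1, 0.02, 0.25, 0, 0, 0, -0.47, -1, 0.03, 0.25, 0, 0, 0, -0.46, -1, 0.04, 0.24, 0, 0, 0, -0.47, -1, 0.03, 0.25, 0, 0, 0, -0.47, -1, 0.05, 0.24, 0, 0, 0, -0.47, -1, 0, 0, 0, 0, 0, 0, -1]
}}

```text
t: 5.45
tcp_pos: [0.5584, -0.2538, 0.1151]
tcp_rot: [0.667, 0.745, 0.0, 0.001]
ft_force: [2.5, -1.1, 5.1]
opening: 0.0173
grip_force: 25.0
```

Run:
```python
from plan import *
h=here(); s=ctrl.observe(); print(h,s['opening'],s['grip_force'],s['ft_force'])
d=h[:2]-cen; a0=np.degrees(np.arctan2(d[1],d[0])); r=np.hypot(*d); print(a0,r)
C=cal('top');im=eyes.capture('top'); cv2.imwrite('pics/t2.png',cv2.resize(im[160:256,260:388],None,fx=6,fy=6,interpolation=cv2.INTER_CUBIC)[:,:,::-1])
```

```text
[ 0.55841957 -0.25376422  0.1151235   6.34336528] 0.01726328739214406 25.005489885807037 [ 2.47973247 -1.09750792  5.14527093]
-74.15692389296169 0.08395335361097414
```

View pics/t2.png

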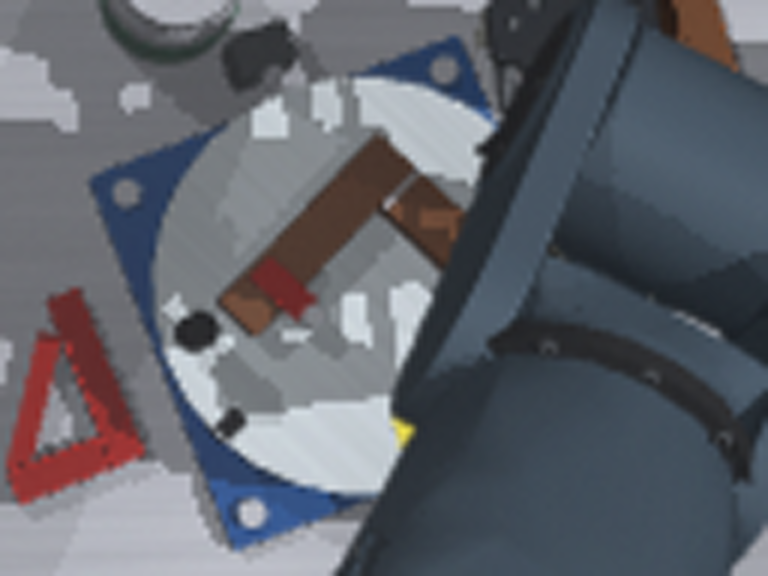

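The mark has arrived near the pointer (about 117–118°, mark end at (403,432)). I'll nudge, release and lift, then measure.

Request:
{"fn": "arm_command", "kwargs": {
  "steps": [0.01, 0.1, 0, 0, 0, 0, -1, 0, 0, 0, 0, 0, 0, -1, 0, 0, 0, 0, 0, 0, 0.1, 0, 0, 0, 0, 0, 0, 0.1, 0, 0, 0, 0, 0, 0, 0.1, 0, 0, 0, 0, 0, 0, 0.1, 0, 0, -0.8, 0, 0, 0, 0.1, 0, 0, -1, 0, 0, 0, 0.1, 0, 0, -1, 0, 0, 0, 0.1, 0, 0, -1, 0, 0, 0, 0.1, 0, 0, -1, 0, 0, 0, 0.1]
}}

```text
t: 6.6
tcp_pos: [0.5598, -0.2529, 0.2594]
tcp_rot: [0.668, 0.744, -0.0, -0.0]
ft_force: [0.7, 0.3, 0.1]
opening: 0.0508
grip_force: 0.0
```

Run:
```python
from plan import *
h=here(); s=ctrl.observe(); print(h,s['opening'],s['ft_force'])
plan(line(h,(.5645,.226,.25,27.5),18),.3)
```

```text
[ 0.55982546 -0.2528575   0.25935475  6.2272665 ] 0.05079198453613061 [0.66262479 0.25356604 0.08438373]
[0.88,0.1,0.02,0,0,-0.15,0.3,0.88,0.13,0.02,0,0,-0.15,0.3,0.87,0.14,0.01,0,0,-0.14,0.3,0.88,0.16,0.02,0,0,-0.15,0.3,0.87,0.18,0.02,0,0,-0.15,0.3,0.86,0.19,0.02,0,0,-0.15,0.3,0.86,0.21,0.01,0,0,-0.14,0.3,0.86,0.23,0.02,0,0,-0.15,0.3,0.85,0.25,0.02,0,0,-0.15,0.3,0.85,0.27,0.02,0,0,-0.15,0.3,0.84,0.28,0.01,0,0,-0.15,0.3,0.83,0.3,0.02,0,0,-0.14,0.3]
[0.83,0.32,0.02,0,0,-0.15,0.3,0.82,0.33,0.02,0,0,-0.15,0.3,0.81,0.35,0.01,0,0,-0.15,0.3,0.81,0.37,0.02,0,0,-0.14,0.3,0.8,0.39,0.02,0,0,-0.15,0.3,0.79,0.4,0.02,0,0,-0.15,0.3]
```

Request:
{"fn": "arm_command", "kwargs": {
  "steps": [0.88, 0.1, 0.02, 0, 0, -0.15, 0.3, 0.88, 0.13, 0.02, 0, 0, -0.15, 0.3, 0.87, 0.14, 0.01, 0, 0, -0.14, 0.3, 0.88, 0.16, 0.02, 0, 0, -0.15, 0.3, 0.87, 0.18, 0.02, 0, 0, -0.15, 0.3, 0.86, 0.19, 0.02, 0, 0, -0.15, 0.3, 0.86, 0.21, 0.01, 0, 0, -0.14, 0.3, 0.86, 0.23, 0.02, 0, 0, -0.15, 0.3, 0.85, 0.25, 0.02, 0, 0, -0.15, 0.3, 0.85, 0.27, 0.02, 0, 0, -0.15, 0.3, 0.84, 0.28, 0.01, 0, 0, -0.15, 0.3, 0.83, 0.3, 0.02, 0, 0, -0.14, 0.3]
}}

```text
t: 7.8
tcp_pos: [0.5629, 0.0673, 0.2519]
tcp_rot: [0.57, 0.821, -0.0, -0.0]
ft_force: [0.7, -0.4, -1.3]
opening: 0.0605
grip_force: 0.0
```

Request:
{"fn": "arm_command", "kwargs": {
  "steps": [0.83, 0.32, 0.02, 0, 0, -0.15, 0.3, 0.82, 0.33, 0.02, 0, 0, -0.15, 0.3, 0.81, 0.35, 0.01, 0, 0, -0.15, 0.3, 0.81, 0.37, 0.02, 0, 0, -0.14, 0.3, 0.8, 0.39, 0.02, 0, 0, -0.15, 0.3, 0.79, 0.4, 0.02, 0, 0, -0.15, 0.3, 0, 0, 0, 0, 0, 0, 0.3, 0, 0, 0, 0, 0, 0, 0.3]
}}

```text
t: 8.6
tcp_pos: [0.5645, 0.2259, 0.2484]
tcp_rot: [0.518, 0.855, -0.0, -0.0]
ft_force: [-1.2, 0.4, 0.1]
opening: 0.0602
grip_force: 0.0
```

Run:
```python
from plan import *
print(here(),ctrl.observe()['qpos'])
im=eyes.capture('wrist'); C=cal('wrist')
fd=np.array([np.cos(np.radians(207.5)),np.sin(np.radians(207.5)),0]); ax=np.array([-fd[1],fd[0],0])
for k in(-.055,0,.055):
    u=proj('wrist',np.array([.5645,.226,.2])+k*ax,C); print(u*1.5); cv2.circle(im,tuple(int(v) for v in u),3,(0,255,255),1)
cv2.imwrite('pics/w2.png',cv2.resize(im,None,fx=1.5,fy=1.5)[:,:,::-1])
t=eyes.capture('top'); cv2.imwrite('pics/t3.png',cv2.resize(t[160:256,260:388],None,fx=6,fy=6,interpolation=cv2.INTER_CUBIC)[:,:,::-1])
```

```text
[ 0.56449532  0.22585167  0.24837097 27.5514646 ] [ 3.04130338e-01  4.30360303e-01  1.45866587e+00 -2.23533150e-04
  1.25314646e+00 -1.76663587e-01]
[389.27811485 215.5459937 ]
[389.30355412 322.34293745]
[389.32603395 416.71576211]
```

View pics/w2.png

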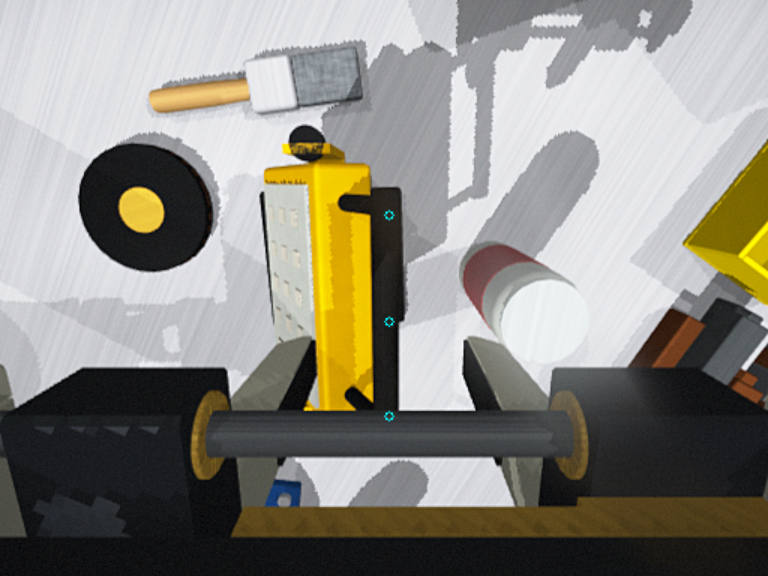

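View pics/t3.png

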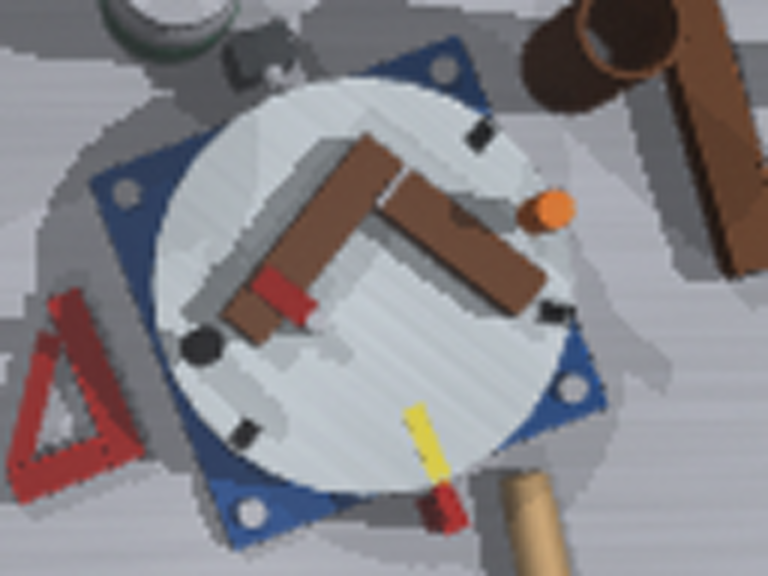

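Turntable: the yellow mark sits at the red pointer (430,445)→(443,500), so that part is done. The wrist view shows the lamp bar under the gripper centre (bar centre column 388 against 389 predicted). I'll descend and grip.

Request:
{"fn": "arm_command", "kwargs": {
  "steps": [0, 0, 0.5, 0, 0, 0, 0.3, 0, 0, 0.5, 0, 0, 0, 0.3, 0, 0, 0.5, 0, 0, 0, 0.3, 0, 0, 0.5, 0, 0, 0, 0.3, 0, 0, 0.05, 0, 0, 0, 0.3, 0, 0, 0, 0, 0, 0, -1, 0, 0, 0, 0, 0, 0, -1, 0, 0, 0, 0, 0, 0, -1, 0, 0, 0, 0, 0, 0, -1, 0, 0, 0, 0, 0, 0, -1, 0, 0, 0, 0, 0, 0, -1],
  "newtons": 25
}}

```text
t: 9.8
tcp_pos: [0.5646, 0.2259, 0.1872]
tcp_rot: [0.519, 0.855, -0.0, -0.0]
ft_force: [-4.2, -3.4, -5.0]
opening: 0.0172
grip_force: 2.6
```

Run:
```python
from plan import *
h=here(); s=ctrl.observe(); print(h,s['opening'],s['grip_force'],s['ft_force'])
d=h[:2]-piv; a=np.degrees(np.arctan2(d[1],d[0])); r=np.hypot(*d); print(a,r)
tgt=np.degrees(np.arctan2(*(cen-piv)[::-1]))+180; print(tgt)
U=lambda x:np.array([np.cos(np.radians(x)),np.sin(np.radians(x))])
w=[(*(piv+r*U(x)),h[2],y) for x,y in zip(np.linspace(a,tgt,15)[1:],np.linspace(h[3],tgt,15)[1:])]
t0=-np.degrees(np.arcsin(r/.1)); dz=h[2]-.1*np.cos(np.radians(t0))
w2=[(*(piv-.1*np.sin(np.radians(t))*U(tgt)),dz+.1*np.cos(np.radians(t)),tgt) for t in np.linspace(t0,30,15)[1:]]
st=plan(w,-1); print(st[0]); plan(w2,-1,st)
```

```text
[ 0.56460342  0.22587077  0.18721746 27.53092712] 0.01722917124778041 2.634393274784088 [-4.19270725 -3.38703493 -4.99978555]
33.78389150503164 0.0517402274252102
92.15087054838625
[0.12,-0.02,0,0,0,-0.58,-1,0.13,-0.02,0,0,0,-0.57,-1,0.12,-0.01,0,0,0,-0.58,-1,0.13,-0.02,0,0,0,-0.58,-1,0.12,-0.01,0,0,0,-0.57,-1,0.13,-0.01,0,0,0,-0.58,-1,0.12,-0.02,0,0,0,-0.58,-1,0.13,-0.01,0,0,0,-0.58,-1,0.12,-0.01,0,0,0,-0.57,-1,0.13,-0.01,0,0,0,-0.58,-1,0.12,-0.01,0,0,0,-0.58,-1,0.13,0,0,0,0,-0.57,-1]
[0.12,-0.01,0,0,0,-0.58,-1,0.13,-0.01,0,0,0,-0.58,-1]
[0.51957297 0.2487156  0.18722482]
[0,-0.22,-0.12,0,0,0,-1,0,-0.23,-0.11,0,0,0,-1,0,-0.24,-0.09,0,0,0,-1,0,-0.24,-0.07,0,0,0,-1,0,-0.25,-0.05,0,0,0,-1,0,-0.25,-0.03,0,0,0,-1,0,-0.26,-0.01,0,0,0,-1,0,-0.25,0.01,0,0,0,-1,0,-0.25,0.02,0,0,0,-1,0,-0.25,0.05,0,0,0,-1,0,-0.25,0.06,0,0,0,-1,0,-0.24,0.09,0,0,0,-1]
[0,-0.23,0.1,0,0,0,-1,0,-0.23,0.12,0,0,0,-1]
```

Request:
{"fn": "arm_command", "kwargs": {
  "steps": [0, 0, 0, 0, 0, 0, -1, 0, 0, 0, 0, 0, 0, -1, 0.14, -0.02, 0, 0, 0, -0.58, -1, 0.14, -0.02, 0, 0, 0, -0.58, -1, 0.14, -0.02, 0, 0, 0, -0.58, -1, 0.14, -0.02, 0, 0, 0, -0.58, -1, 0.14, -0.02, 0, 0, 0, -0.58, -1, 0.14, -0.02, 0, 0, 0, -0.58, -1, 0.14, -0.02, 0, 0, 0, -0.58, -1]
}}

```text
t: 10.7
tcp_pos: [0.5431, 0.2452, 0.1872]
tcp_rot: [0.257, 0.966, 0.001, 0.001]
ft_force: [3.7, 0.6, -3.2]
opening: 0.0134
grip_force: 25.0
```

Request:
{"fn": "arm_command", "kwargs": {
  "steps": [0.14, -0.02, 0, 0, 0, -0.58, -1, 0.14, -0.02, 0, 0, 0, -0.58, -1, 0.14, -0.02, 0, 0, 0, -0.58, -1, 0.14, -0.02, 0, 0, 0, -0.58, -1, 0.14, -0.02, 0, 0, 0, -0.58, -1, 0.14, -0.02, 0, 0, 0, -0.58, -1, 0.13, -0.02, 0, 0, 0, -0.58, -1, 0, 0, 0, 0, 0, 0, -1]
}}

```text
t: 11.5
tcp_pos: [0.5142, 0.2499, 0.1878]
tcp_rot: [-0.023, 1.0, 0.001, 0.001]
ft_force: [1.0, 5.8, 0.8]
opening: 0.0132
grip_force: 25.1
```

Run:
```python
from plan import *
h=here(); s=ctrl.observe(); print(h,s['opening'],s['grip_force'],s['ft_force'],s['wrist_torque'])
```

```text
[ 0.51423532  0.2498691   0.18775693 92.57930504] 0.013235805025874042 25.086208283901215 [0.993145   5.7547312  0.78756221] [ 1.14183101 -0.25474585  0.15072495]
```

Request:
{"fn": "arm_command", "kwargs": {
  "steps": [0, -0.22, -0.12, 0, 0, 0, -1, 0, -0.23, -0.11, 0, 0, 0, -1, 0, -0.24, -0.09, 0, 0, 0, -1, 0, -0.24, -0.07, 0, 0, 0, -1, 0, -0.25, -0.05, 0, 0, 0, -1, 0, -0.25, -0.03, 0, 0, 0, -1, 0, -0.26, -0.01, 0, 0, 0, -1]
}}

```text
t: 12.2
tcp_pos: [0.5168, 0.1991, 0.2028]
tcp_rot: [-0.021, 1.0, 0.001, 0.001]
ft_force: [-0.2, 5.1, 6.5]
opening: 0.0131
grip_force: 25.0
```

Request:
{"fn": "arm_command", "kwargs": {
  "steps": [0, -0.25, 0.01, 0, 0, 0, -1, 0, -0.25, 0.02, 0, 0, 0, -1, 0, -0.25, 0.05, 0, 0, 0, -1, 0, -0.25, 0.06, 0, 0, 0, -1, 0, -0.24, 0.09, 0, 0, 0, -1, 0, -0.23, 0.1, 0, 0, 0, -1, 0, -0.23, 0.12, 0, 0, 0, -1, 0, 0, 0, 0, 0, 0, -1, 0, 0, 0, 0, 0, 0, -1]
}}

```text
t: 13.1
tcp_pos: [0.518, 0.1465, 0.1876]
tcp_rot: [-0.021, 1.0, -0.001, -0.0]
ft_force: [2.1, -2.2, 0.3]
opening: 0.0129
grip_force: 25.0
```

Run:
```python
from plan import *
h=here(); s=ctrl.observe(); print(h,s['opening'],s['grip_force'],s['ft_force'],s['wrist_torque'])
```

```text
[ 0.51800525  0.14654748  0.18764016 92.45862074] 0.012932865560053174 24.950673580169678 [ 2.11513496 -2.17845159  0.32925519] [-0.07513119 -0.53696914  0.02194561]
```

Forces stayed small. Release, lift straight up, and back off so the top camera can see.

Request:
{"fn": "arm_command", "kwargs": {
  "steps": [0, 0, 0, 0, 0, 0, 0.1, 0, 0, 0, 0, 0, 0, 0.1, 0, 0, 0, 0, 0, 0, 0.1, 0, 0, -0.6, 0, 0, 0, 0.1, 0, 0, -1, 0, 0, 0, 0.1, 0, 0, -1, 0, 0, 0, 0.1, 0, 0, -1, 0, 0, 0, 0.1, 0.9, 0, -0.5, 0, 0, 0, 0.1, 1, 0, 0, 0, 0, 0, 0.1, 1, 0, 0, 0, 0, 0, 0.1, 1, 0, 0, 0, 0, 0, 0.1, 1, 0, 0, 0, 0, 0, 0.1]
}}

```text
t: 14.3
tcp_pos: [0.3698, 0.1409, 0.3109]
tcp_rot: [-0.022, 1.0, -0.0, -0.0]
ft_force: [-0.1, 0.4, 0.6]
opening: 0.0513
grip_force: 0.0
```

Request:
{"fn": "arm_command", "kwargs": {
  "steps": [0.8, -1, 0, 0, 0, 0, 0.1, 0.8, -1, 0, 0, 0, 0, 0.1, 0.8, -1, 0, 0, 0, 0, 0.1, 0, -1, 0, 0, 0, 0, 0.1, 0, -1, 0, 0, 0, 0, 0.1, 0, -1, 0, 0, 0, 0, 0.1, 0, -1, 0, 0, 0, 0, 0.1, 0, -1, 0, 0, 0, 0, 0.1, 0, -1, 0, 0, 0, 0, 0.1]
}}

```text
t: 15.2
tcp_pos: [0.3107, -0.1331, 0.3111]
tcp_rot: [-0.022, 1.0, -0.0, 0.0]
ft_force: [-0.1, 0.7, 0.3]
opening: 0.0512
grip_force: 0.0
```

Run:
```python
from plan import *
print(here())
t=eyes.capture('top'); a=cv2.resize(t[150:260,130:290],None,fx=5,fy=5,interpolation=cv2.INTER_CUBIC); cv2.imwrite('pics/t4.png',a[:,:,::-1])
```

```text
[ 0.31067103 -0.13306034  0.31109078 92.48372805]
```

View pics/t4.png

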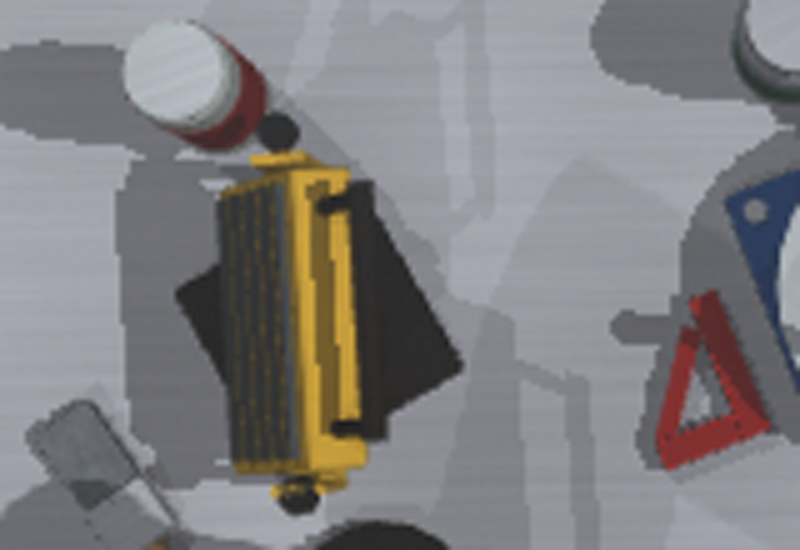

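Knobs are at (278,132) and (298,495), and bar ends at (363,182) and (377,438). Computing the facing and tilt.

Run:
```python
from plan import *
C=cal('top'); W=lambda x,y,z:ray('top',130+(x-2)/5,150+(y-2)/5,z,C)[:2]
k1,k2=W(278,132,.115),W(298,495,.115); p=(k1+k2)/2; a=k1-k2
for n,v in (('knobs',a),('bar',W(363,182,.2016)-W(377,438,.2016))):
    f=np.array([v[1],-v[0]])/np.hypot(*v); d=cen-p; print(n,p,np.degrees(np.arctan2(f[1],f[0])),'off',f[0]*d[1]-f[1]*d[0])
for z in(.195,.2016,.207):
    m=(W(363,182,z)+W(377,438,z))/2; print(z,m,'fwd',(m-p)@f, np.hypot((m-p)@f,z-.115))
```

```text
knobs [0.52440501 0.20137978] -86.90708096219075 off -0.009120986431523669
bar [0.52440501 0.20137978] -87.08892556725509 off -0.007932571643080198
0.195 [0.5221444  0.14560565] fwd 0.055587351414684474 0.09741639306245958
0.2016 [0.52187063 0.14479472] fwd 0.056383329987906114 0.10333750481081451
0.207 [0.52164664 0.14413123] fwd 0.05703458518417845 0.10824483316598213
```

Run:
```python
from h import *
t=eyes.capture('scene'); cv2.imwrite('pics/s5.png',cv2.resize(t[150:240,270:390],None,fx=6.5,fy=6.5,interpolation=cv2.INTER_CUBIC)[:,:,::-1])
```

```text
(no output)
```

View pics/s5.png

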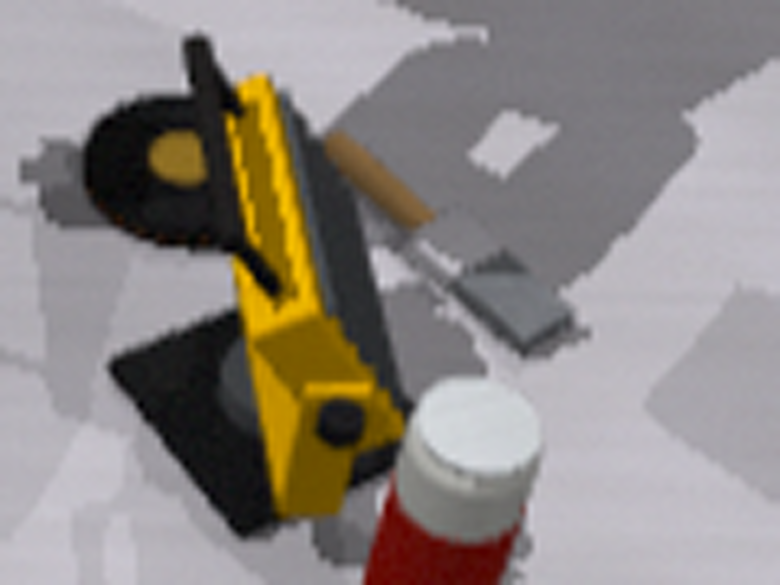

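The near knob is at (340,422), and the bar ends are at (228,240) and (197,48). Triangulating with the top view.

Run:
```python
from h import *
A,B=cal('top'),cal('scene'); P=lambda C:C[0]@np.c_[C[1],C[2]]
def tri(t,s):
    X=cv2.triangulatePoints(P(A),P(B),np.array([130+(t[0]-2)/5,150+(t[1]-2)/5]),np.array([270+(s[0]-2.75)/6.5,150+(s[1]-2.75)/6.5])).ravel(); return X[:3]/X[3]
k=tri((278,132),(340,422)); b1=tri((363,182),(228,240)); b2=tri((377,438),(197,48)); print(k,b1,b2)
ax=(b1-b2)/np.linalg.norm(b1-b2); d=(b1-k); d-=ax*(d@ax); print(np.linalg.norm(b1-b2),d,np.degrees(np.arctan2(np.hypot(d[0],d[1]),d[2])))
```

```text
[0.62508724 0.20593687 0.12154655] [0.58863338 0.14794286 0.20252906] [0.45501695 0.14234749 0.19873486]
0.13378735355483504 [ 3.55701017e-05 -5.64659610e-02  8.20186696e-02] 34.545571575958526
```

Tilt measures about 34°, which is too close to the 37° limit. I'll regrip and ease it back about 3°.

Request:
{"fn": "arm_command", "kwargs": {
  "steps": [0, 1, 0, 0, 0, 0, 0.1, 0, 1, 0, 0, 0, 0, 0.1, 0, 1, 0, 0, 0, 0, 0.1, 0, 1, 0, 0, 0, 0, 0.1, 0, 1, 0, 0, 0, 0, 0.1, 0, 1, 0, 0, 0, 0, 0.1, -0.8, 1, 0, 0, 0, 0, 0.1, -0.8, 1, 0, 0, 0, 0, 0.1, -0.8, 1, 0, 0, 0, 0, 0.1, 0, 0, 0, 0, 0, 0, 0.1]
}}

```text
t: 16.3
tcp_pos: [0.372, 0.144, 0.3106]
tcp_rot: [-0.023, 1.0, 0.0, -0.0]
ft_force: [-0.3, -0.4, -0.4]
opening: 0.0512
grip_force: 0.0
```

Request:
{"fn": "arm_command", "kwargs": {
  "steps": [-1, 0, 0, 0, 0, 0, 0.1, -1, 0, 0, 0, 0, 0, 0.1, -1, 0, 0, 0, 0, 0, 0.1, -1, 0, 0, 0, 0, 0, 0.1, -0.9, 0, 0.5, 0, 0, 0, 0.1, 0, 0, 0, 0, 0, 0, 0.1, 0, 0, 1, 0, 0, 0, 0.1, 0, 0, 0.8, 0, 0, 0, 0.1, 0, 0, 0, 0, 0, 0, 0.1]
}}

```text
t: 17.2
tcp_pos: [0.5157, 0.1472, 0.2399]
tcp_rot: [-0.022, 1.0, -0.0, -0.003]
ft_force: [-0.1, -0.8, 0.3]
opening: 0.0511
grip_force: 0.0
```

Run:
```python
from plan import *
h=here(); print(h)
plan(line(h,(.518,.1465,.1876,92.5),4),.1)
```

```text
[ 0.51569562  0.14719278  0.2399219  92.49656054]
[-0.02,-0.01,0.44,0,-0.04,0,0.1,-0.02,0,0.43,0,0,0,0.1,-0.02,-0.01,0.44,0,0,0,0.1,-0.02,-0.01,0.43,0,0,0,0.1]
```

Request:
{"fn": "arm_command", "kwargs": {
  "steps": [-0.02, -0.01, 0.44, 0, 0, 0, 0.1, -0.02, 0, 0.43, 0, 0, 0, 0.1, -0.02, -0.01, 0.44, 0, 0, 0, 0.1, -0.02, 0, 0.43, 0, 0, 0, 0.1, 0, 0, 0, 0, 0, 0, -1, 0, 0, 0, 0, 0, 0, -1, 0, 0, 0, 0, 0, 0, -1, 0, 0, 0, 0, 0, 0, -1, 0, 0, 0, 0, 0, 0, -1, 0, 0, 0, 0, 0, 0, -1, 0, 0, 0, 0, 0, 0, -1]
}}

```text
t: 18.3
tcp_pos: [0.5207, 0.1468, 0.1902]
tcp_rot: [-0.022, 1.0, -0.0, 0.0]
ft_force: [-0.1, -0.7, 3.5]
opening: 0.0131
grip_force: 25.0
```

Request:
{"fn": "arm_command", "kwargs": {
  "steps": [0, 0.06, -0.04, 0, 0, 0, -1, 0, 0.06, -0.04, 0, 0, 0, -1, 0, 0.06, -0.03, 0, 0, 0, -1, 0, 0, 0, 0, 0, 0, -1, 0, 0, 0, 0, 0, 0, -1]
}}

```text
t: 18.8
tcp_pos: [0.5204, 0.1519, 0.1934]
tcp_rot: [-0.022, 1.0, -0.0, 0.0]
ft_force: [0.9, -5.1, 2.8]
opening: 0.0132
grip_force: 25.0
```

Request:
{"fn": "arm_command", "kwargs": {
  "steps": [0, 0, 0, 0, 0, 0, 0.1, 0, 0, 0, 0, 0, 0, 0.1, 0, 0, 0, 0, 0, 0, 0.1, 0, 0, -0.6, 0, 0, 0, 0.1, 0, 0, -1, 0, 0, 0, 0.1, 0, 0, -1, 0, 0, 0, 0.1, 0, 0, -1, 0, 0, 0, 0.1, 0.9, 0, -0.5, 0, 0, 0, 0.1, 1, 0, 0, 0, 0, 0, 0.1, 1, 0, 0, 0, 0, 0, 0.1, 1, 0, 0, 0, 0, 0, 0.1, 1, 0, 0, 0, 0, 0, 0.1]
}}

```text
t: 20.0
tcp_pos: [0.3721, 0.1459, 0.316]
tcp_rot: [-0.022, 1.0, 0.0, -0.0]
ft_force: [-1.0, -0.1, -0.2]
opening: 0.0513
grip_force: 0.0
```

Request:
{"fn": "arm_command", "kwargs": {
  "steps": [0.8, -1, 0, 0, 0, 0, 0.1, 0.8, -1, 0, 0, 0, 0, 0.1, 0.8, -1, 0, 0, 0, 0, 0.1, 0, -1, 0, 0, 0, 0, 0.1, 0, -1, 0, 0, 0, 0, 0.1, 0, -1, 0, 0, 0, 0, 0.1, 0, -1, 0, 0, 0, 0, 0.1, 0, -1, 0, 0, 0, 0, 0.1, 0, -1, 0, 0, 0, 0, 0.1, 0, 0, 0, 0, 0, 0, 0.1, 0, 0, 0, 0, 0, 0, 0.1]
}}

```text
t: 21.1
tcp_pos: [0.3131, -0.1269, 0.316]
tcp_rot: [-0.021, 1.0, 0.0, -0.0]
ft_force: [0.3, 1.7, 0.9]
opening: 0.0516
grip_force: 0.0
```

Run:
```python
from plan import *
print(here())
t=eyes.capture('top'); o=cv2.imread('pics/t4.png')
n=cv2.resize(t[150:260,130:290],None,fx=5,fy=5,interpolation=cv2.INTER_CUBIC)[:,:,::-1]
# bar profile: dark columns at mid height, old vs new
for im in(o,n):
    for r in(230,310,390):
        g=im[r,340:420].astype(int).sum(1); print(r,340+np.where(g<190)[0][[0,-1]] if (g<190).any() else None, end=' ')
    print()
cv2.imwrite('pics/t6.png',n)
```

```text
[ 0.31305632 -0.12690032  0.31599    92.39619985]
230 [352 383] 310 [356 419] 390 [361 419] 
230 [340 383] 310 [345 419] 390 [350 419]
```

View pics/t6.png

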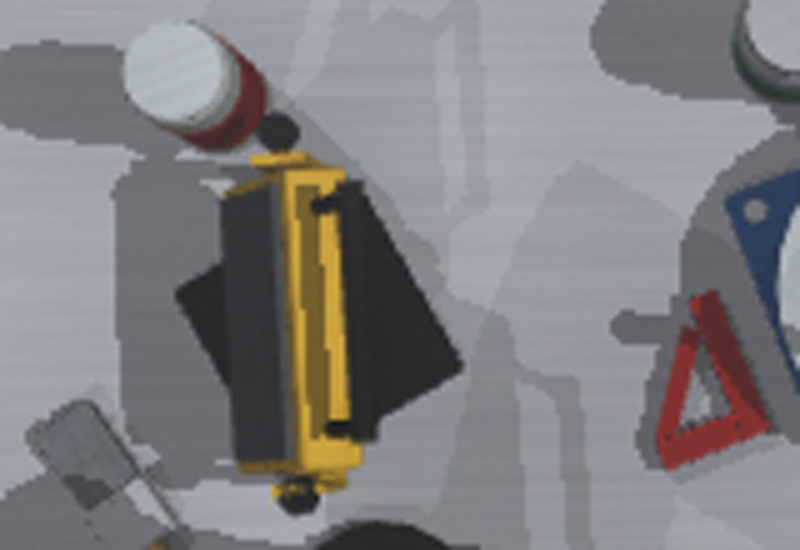

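The bar moved back about 11 px (6 mm), so the tilt is now about 30°. The facing is unchanged, with the knobs still at (278,132) and (298,495). Handing in.

```bash
python3 -c "
from rig import ctrl
print(ctrl.finish_job())"
```

```text
the job is handed in; nothing more can be done
None
```

I handed the job in: by my camera measurements the turntable is in its 120° stop with the yellow mark at the pointer, the lamp faces about 9 mm off the turntable's middle and tips down about 30°, and I saw no bystander moved; the hand-in gave no verdict.

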